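# Refit the bucket of the worktop pedal bin

### The job

The small pedal bin has been washed: put its grey inner bucket back. Open the bin by pressing its pedal all the way down to the stop, so that the lid swings over and stays open by itself when you let the pedal come up again; then lower the bucket gently into the open bin until its rim hangs level on the bin's rim, let go of it, and shut the lid. Keep the bucket upright and leave the mug, onion, lemon and fish tin where they are.

Things in the scene. Friction and masses are not known exactly. Their poses are not given: they have to be found in the camera images.
- bin: Small pedal bin, fixed: grey-green shell 136 mm across on a black foot, steel lid. Origin on the worktop at the shell's centre; x points from the pedal (-x) to the lid hinge (+x), z up. Shell rim at z = 140 mm, mouth 126 mm across; black spine with the hinge out to x = 101 mm, 50 mm wide. Top of the shut lid at z = 170 mm.
- bin_pedal (a joint): Pedal lever at the bin's foot: 0 = up at rest, 0.205 rad = down on its hard stop; spring return. Pressed at pedal_pad it takes 10 to 17 N to start the lid (brief peaks to 26 N at 20 mm/s), then 4 to 6 N, and stiffens at once on the stop. The lid passes its balance point only close to the stop (at 0.19 rad); let up sooner and it falls shut.
- pedal_pad (a point): Middle of the top of the pedal's steel plate (52 mm long, 60 mm wide, 7 mm thick, ribbed). At rest at (-130, 0, 35) mm in the bin's frame, 62 mm in front of the shell; at the stop 20 mm lower (z = 15 mm). It swings about an axis along the bin's y through (-30, 0, 18) mm.
- bin_lid (a joint): Lid: 0 = shut, 1.83 rad = open on its back stop. Hinge axis along the bin's y through (88, 0, 140) mm. The pedal only pushes it (to about 1.43 rad at the stop); past about 1.31 rad it tips over by its own weight to 1.83 and stays there when the pedal comes up. Brought forward below about 1.25 rad it falls shut by itself, damped, in about a second.
- lid_lip (a point): Front end of the black thumb lip of the lid (44 mm wide, 6 mm thick, sticks out 6 mm from the 149 mm wide cap), 169 mm from the hinge axis. Shut, it is at the front; open, it is the top of the standing lid, about 300 mm above the worktop and 50 mm further back than the hinge.
- lid_back (a point): Point on the outer face of the lid's flat steel top, 133 mm from the hinge along the lid and 30 mm from the hinge plane. With the lid open this face looks backward (the bin's +x) and the point is at (151, 0, 261) mm in the bin's frame: push about here from behind, towards the bin's -x, to bring the lid forward.
- bucket: Grey plastic inner bucket, loose, 0.14 to 0.28 kg, 131 mm across its flat rim. Origin at the centre of its underside, z up, x along the carry bar. Tapers from 84 mm across at the foot to 119 mm below the rim, whose underside is at z = 100 mm. Seated, the rim hangs on the bin's rim: origin at (0, 0, 40) mm in the bin's frame, about 3 mm play to each side, at any yaw.
- carry_bar (a point): Middle of the top of the bucket's carry bar, 123 mm above the bucket's underside: a straight bar 12 mm wide and 14 mm high, 78 mm long along the bucket's x, across the middle of the mouth, its underside 5 mm above the rim, open on both sides (45 mm from the bar to the rim on each side).
- mug_stone: Blue-grey mug, 96 mm high, bystander. Origin at its underside.
- onion: Brown onion, 77 mm, bystander.
- lemon: Yellow lemon, 78 mm, bystander.
- tin_fish: Flat tin, 86 mm across, 40 mm high, bystander.

How it is judged:
By the outcome, as a careful person would: the job done as asked, in the order asked, and still so for the second after the job is handed in, with the robot touching nothing.
It also fails if it takes over 72 s, if anything falls off the work surface, if the arm or the gripper's body presses on something with over 40 N, if the wrist force passes 120 N, or if a joint passes its speed limit or range.

### The arm

A 6-joint arm with a two-finger parallel gripper is mounted at the origin on a cart in front of the work surface, level with it; the furniture and walls round the work are solid. World frame = base frame: x ahead of the robot, y to its left, z up, the work surface at z = 0. Lengths are in m, angles in rad, forces in N, time in s.
With the tool pointing down it reaches from about 0.35 to 0.925 m from the base axis. Payload 6.4 kg.
Tool frame: the origin (TCP) lies between the finger pads; the fingertips stand robot.tips_ahead ahead of it and the grasp point (between the pads) lies 5 mm behind it (robot.tips_ahead is the distance from the TCP to the fingertips, in m); z points along the fingers, y is the line along which they close (so a half turn about z gives the same grasp; the last joint's range is limited). The gripper opens to 94 mm and grips with 3 to 60 N. Pads are 16 mm wide; open, the fingers measure 119 mm over their backs; the gripper's body (75 mm by 177 mm) begins 78 mm behind the grasp point.
Start: joints at [-0.174, 0.245, 1.558, -0, 1.339, -0.174], TCP at [0.65, 0, 0.219] pointing down, gripper open.
Joint ranges: [-3.13, 3.13], [-1.02, 2.26], [0.13, 2.54], [-0.95, 4.09], [0.21, 2.88], [-2.74, 2.74]. Speed limits (rad/s): [2.57, 2.57, 3.14, 3.14, 3.14, 3.14].

### API

Orientations are given as a rotation vector (axis times angle).
In Python, from plant import robot gives the robot as it stands.
- The arm moves only by the tool move_arm, never from a script. Its argument "plan" is a list of rows, each an object with "translation": the shift along the world's x, y, z in mm, a list of three; "yaw": the turn about the world's z in degrees; "jaw": the closure in counts, from 0 (fully open) to 255 (shut). In form: [{"translation": [tx, ty, tz], "yaw": yaw, "jaw": jaw}, ...]. A call has 1 to 20 rows; each row is the pose to reach, as a shift and turn from the pose commanded when the call began; what a row does not reach only later rows make up. A row lasts 1/12 s, in which the tool goes at most 41.7 mm and 7.16 degrees, less where a joint would pass 70% of its speed; a pose out of reach is approached as far as the arm can. A call with a gripper value outside its range is refused whole. The fingers move at their own pace and stop on an object; "force" is the grip in N (left out, the last holds). Time passes only in rows, so rows that repeat a pose let the fingers close. It gives the time, the measured TCP pose, the force, the opening and the grip force at its end, in the units of the state.
- robot.observe(): the state, without advancing time (a new reading comes with each control period).
- robot.snapshot(name): name is "scene" or "side" or "wrist"; returns (picture, depth): 400x640x3 uint8, red, green, blue; 400x640 float32, m along the optical axis (not along the pixel's ray), 0 where there is no reading.
- robot.camera_model(name): a dict with "K" (3x3 intrinsics, pixels), "k1" (the pictures are not rectified: a ray, as slopes to the right and down, at radius r is drawn at 1 + k1 r^2 times it, then the intrinsics apply), "eye" and "rotation" of the camera in the world. Camera axes: x right, y down, z forward; pixel columns grow to the right and rows downward; lengths in m; the calibration is good to about 2 mm. A picture is of the moment at which its call begins: read the wrist's pose just before it. camera_model takes no time and is no camera call; for the wrist camera it gives the pose at the moment of the call.
- robot.sign_off(): hands the job in; it is judged then, once.
The state is a dict: "time_s": time; "joint_pos": joint angles; "qd": joint speeds; "effort": joint torques, N m; "eef_pos": TCP position; "eef_rot": TCP orientation; "contact_force": force on the tool from outside, world axes, zero at the start; "moment": the same for the moment, N m; "width": opening from 0.0 (shut) to 1.0 (fully open); "finger_force": force on a finger pad.
Only numpy, scipy, OpenCV 4.12 (cv2) and the standard library are available. Lean on these libraries where they do the work, as an engineer would, in place of code of your own. Each camera call takes 0.05 s, during which the arm holds its last target. There are 200 camera calls.

## Working session

There is one attempt and no reset: what is moved stays moved. The work goes in short steps, Python scripts to look and compute and a tool call to move; the robot and the scene stay as the last step left them, time stands still between calls to the robot, and variables do not carry over. Pictures are saved under pics/ and viewed, at most 10 in all, crops included, and the job is handed in when it is done.

Besides the shell and the picture viewer there is one more tool, called after "Call:" as name(argument=value, ...), one argument or row to a line, values as JSON. move_arm: Moves the arm, as the interface text tells. Its arguments: {"type":"object","properties":{"plan":{"type":"array"},"force":{"type":"number"}},"required":["plan"]}

```bash
mkdir -p pics; ls; cat > h.py <<'E'
import numpy as np, cv2
from plant import robot
def snap(n):
    m=robot.camera_model(n); p,d=robot.snapshot(n); return p,d,m
def rays(m,uv):
    K=np.array(m["K"],float); k1=m["k1"]
    uv=np.asarray(uv,float).reshape(-1,1,2)
    n=cv2.undistortPoints(uv,K,np.array([k1,0,0,0,0.]))[:,0]
    return np.c_[n,np.ones(len(n))]
def cloud(d,m):
    h,w=d.shape; v,u=np.mgrid[:h,:w]
    r=rays(m,np.c_[u.ravel(),v.ravel()])
    P=r*d.ravel()[:,None]
    return (P@np.array(m["rotation"]).T+np.array(m["eye"])).reshape(h,w,3)
E
python3 - <<'E'
from h import *
print(robot.observe()["time_s"], robot.tips_ahead)
a=[]
for n in("scene","side"):
    p,d,m=snap(n); np.savez(n+"0.npz",p=p,d=d,**{k:np.array(v) for k,v in m.items()})
    print(n,m); cv2.imwrite(f"pics/{n}0.png",p[...,::-1])
E
```

```text
pics
0.0 0.014
scene {'K': array([[513.10067165,   0.        , 317.52734512],
       [  0.        , 513.10067165, 201.56809197],
       [  0.        ,   0.        ,   1.        ]]), 'k1': 0.03955433035843377, 'eye': array([-0.39423749, -0.53089068,  1.10690248]), 'rotation': array([-2.05366975,  1.20676358, -0.54173343])}
side {'K': array([[411.12064815,   0.        , 318.44319987],
       [  0.        , 411.12064815, 199.07929935],
       [  0.        ,   0.        ,   1.        ]]), 'k1': 0.02373510966188182, 'eye': array([ 0.33467705, -0.81558371,  0.88181307]), 'rotation': array([-2.28296019,  0.32692328, -0.14290685])}
```

```bash
sed -i 's/np.array(m\["rotation"\]).T/cv2.Rodrigues(np.array(m["rotation"],float))[0].T/' h.py; ls pics
```

```text
scene0.png
side0.png
```

View pics/scene0.png

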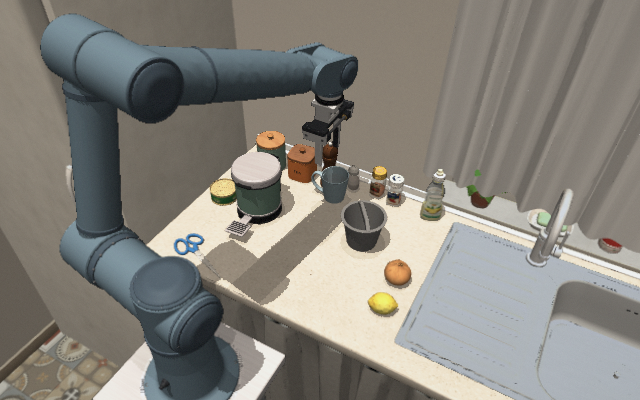

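View pics/side0.png

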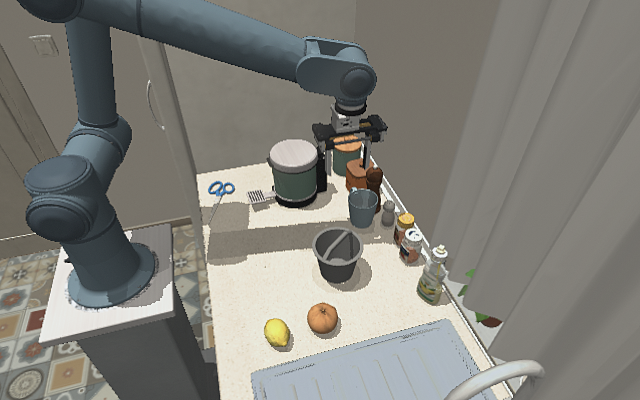

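The scene view shows the bin (lid ~(257,168), pedal ~(239,228)), bucket (~(364,222), bar running up-down), mug (333,184), tin (223,190), onion (398,272), and lemon (382,302). The side view agrees: lid (294,155), pedal (260,198), bucket rim (337,245).

```bash
cat > m0.py <<'E'
from h import *
for n in("scene","side"):
    z=np.load(n+"0.npz"); m={k:z[k] for k in("K","k1","eye","rotation")}; m["k1"]=float(m["k1"])
    d=z["d"];p=z["p"]; C=cloud(d,m); ok=d>0
    hsv=cv2.cvtColor(p,cv2.COLOR_RGB2HSV)
    def rep(name,box,zr,fit=True):
        u0,v0,u1,v1=box; s=np.zeros(d.shape,bool); s[v0:v1,u0:u1]=1
        s&=ok&(C[...,2]>zr[0])&(C[...,2]<zr[1]); Q=C[s]
        if len(Q)<5: print(name,len(Q)); return
        (c,r)=cv2.minEnclosingCircle(Q[:,:2].astype(np.float32))
        print(n,name,len(Q),"mean",Q.mean(0).round(4),"circ",np.round(c,4),round(r,4),"box",cv2.minAreaRect(Q[:,:2].astype(np.float32)), "z",np.percentile(Q[:,2],[5,50,95]).round(4))
    B={"scene":dict(lid=(228,145,288,190),ped=(222,212,252,240),buck=(335,195,395,255),mug=(308,163,352,204),onion=(380,257,415,288),lemon=(365,288,400,316),tin=(205,175,236,206),table=(300,260,340,290)),
       "side":dict(lid=(262,135,325,185),ped=(245,185,276,210),buck=(308,222,366,290),mug=(345,185,380,230),onion=(303,300,340,338),lemon=(260,315,293,350),tin=(1,1,2,2),table=(230,280,280,300))}[n]
    rep("lid",B["lid"],(.16,.18));rep("ped",B["ped"],(.02,.045));rep("buckrim",B["buck"],(.095,.108));rep("bar",B["buck"],(.117,.135))
    for k in("mug","onion","lemon","tin"): rep(k,B[k],(.012,.2))
    rep("table",B["table"],(-.05,.05))
E
python3 m0.py
```

```text
scene lid 1302 mean [0.5362 0.1735 0.1703] circ [0.5419 0.1786] 0.0743 box ((0.5414716005325317, 0.17779037356376648), (0.14414885640144348, 0.1419474184513092), 51.969940185546875) z [0.1646 0.1707 0.1741]
scene ped 388 mean [0.4302 0.1686 0.0341] circ [0.4335 0.1722] 0.054 box ((0.43508362770080566, 0.16979624330997467), (0.10020945221185684, 0.06191475689411163), 9.87138557434082) z [0.0262 0.0347 0.04  ]
scene buckrim 413 mean [ 0.5762 -0.1575  0.1031] circ [ 0.5743 -0.1562] 0.0678 box ((0.5743810534477234, -0.15780697762966156), (0.13222062587738037, 0.1265961229801178), 26.85080337524414) z [0.0969 0.1037 0.1072]
scene bar 100 mean [ 0.5681 -0.161   0.1221] circ [ 0.5725 -0.1617] 0.0432 box ((0.5713460445404053, -0.16004985570907593), (0.08604879677295685, 0.013385605998337269), 35.52505111694336) z [0.1175 0.1221 0.1277]
scene mug 1226 mean [0.7177 0.0149 0.0603] circ [0.712  0.0023] 0.1511 box ((0.7041499614715576, 0.018006324768066406), (0.2904859483242035, 0.1412961333990097), 26.546661376953125) z [0.0197 0.062  0.0959]
scene onion 543 mean [ 0.4779 -0.305   0.0478] circ [
[... 1776 characters left out ...]
804544449), 69.61150360107422) z [0.0226 0.0658 0.0954]
side onion 760 mean [ 0.4871 -0.3167  0.0472] circ [ 0.491  -0.3075] 0.0368 box ((0.4886322617530823, -0.3089485764503479), (0.0662248283624649, 0.06998851895332336), 54.86875915527344) z [0.0281 0.0488 0.0618]
side lemon 582 mean [ 0.3795 -0.32    0.0434] circ [ 0.3821 -0.3098] 0.0381 box ((0.3784962594509125, -0.31236839294433594), (0.056213777512311935, 0.06381732225418091), 57.618263244628906) z [0.0276 0.0449 0.0541]
tin 0
side table 997 mean [ 0.3521 -0.1585 -0.0016] circ [ 0.351  -0.1564] 0.073 box ((0.350854754447937, -0.15700528025627136), (0.0645424947142601, 0.13345231115818024), 73.71514892578125) z [-0.0042 -0.0017  0.0011]
```

```bash
cat > m1.py <<'E'
from h import *
from scipy.spatial.transform import Rotation as R
o=robot.observe(); print(o["eef_pos"],R.from_rotvec(o["eef_rot"]).as_matrix().round(3).tolist(),o["width"])
for n in("scene","side"):
    z=np.load(n+"0.npz"); m={k:z[k] for k in("K","k1","eye","rotation")}; m["k1"]=float(m["k1"])
    d=z["d"]; C=cloud(d,m); ok=d>0
    dx=C[...,0]-.542; dy=C[...,1]-.175; r=np.hypot(dx,dy)
    s=ok&(C[...,2]>.024)&(C[...,2]<.05)&(r>.107)&(r<.17)&(dx<0)&(abs(dy)<.06)
    Q=C[s]; print(n,"plate",len(Q),Q.mean(0).round(4),cv2.minAreaRect(Q[:,:2].astype(np.float32)))
    s=ok&(C[...,2]>.1)&(C[...,2]<.15)&(r>.08)&(r<.12)&(abs(dy)<.08)
    Q=C[s]; print("spine",len(Q),Q.mean(0).round(4) if len(Q) else"")
    # mug/canister heights behind the bin
    s=ok&(dx>.1)&(dx<.4)&(abs(dy)<.12)&(C[...,2]>.1)&(C[...,2]<.3); Q=C[s]; print("behind",len(Q),Q.min(0).round(3),Q.max(0).round(3))
    s=ok&(C[...,0]>.6)&(C[...,0]<.8)&(abs(C[...,1]-.02)<.08)&(C[...,2]>.03)&(C[...,2]<.1); Q=C[s]; print("mug",Q.min(0).round(3),Q.max(0).round(3),Q.mean(0).round(3))
E
python3 m1.py
```

```text
[6.49493236e-01 1.06149388e-04 2.18502399e-01] [[-0.0, 1.0, -0.002], [1.0, 0.0, 0.0], [0.0, -0.002, -1.0]] 1.0028232354411069
scene plate 249 [0.4112 0.1652 0.0361] ((0.41311749815940857, 0.16681313514709473), (0.05173689126968384, 0.06257874518632889), 3.4165279865264893)
spine 9 [0.6387 0.1648 0.1399]
behind 1707 [0.644 0.055 0.1  ] [0.851 0.295 0.271]
mug [ 0.655 -0.054  0.03 ] [0.784 0.078 0.1  ] [ 0.716 -0.002  0.068]
side plate 213 [0.4123 0.1592 0.0322] ((0.4133470058441162, 0.16302143037319183), (0.05029381066560745, 0.06464405357837677), 5.988387107849121)
spine 91 [0.6212 0.1664 0.128 ]
behind 1960 [0.698 0.055 0.1  ] [0.843 0.295 0.3  ]
mug [ 0.658 -0.058  0.03 ] [0.793 0.1   0.1  ] [ 0.72  -0.004  0.066]
```

Call:
move_arm(
  plan=[
    {"translation": [-40,25,0],"yaw": -7,"jaw": 255},
    {"translation": [-75,48,0],"yaw": -14,"jaw": 255},
    {"translation": [-110,70,0],"yaw": -21,"jaw": 255},
    {"translation": [-145,95,0],"yaw": -28,"jaw": 255},
    {"translation": [-175,115,0],"yaw": -35,"jaw": 255},
    {"translation": [-200,135,0],"yaw": -42,"jaw": 255},
    {"translation": [-220,148,0],"yaw": -49,"jaw": 255},
    {"translation": [-235,158,-20],"yaw": -56,"jaw": 255},
    {"translation": [-243,162,-40],"yaw": -63,"jaw": 255},
    {"translation": [-246,164,-55],"yaw": -70,"jaw": 255},
    {"translation": [-246,164,-70],"yaw": -77,"jaw": 255},
    {"translation": [-246,164,-80],"yaw": -83,"jaw": 255},
    {"translation": [-246,164,-80],"yaw": -85.5,"jaw": 255},
    {"translation": [-246,164,-80],"yaw": -85.5,"jaw": 255},
    {"translation": [-246,164,-80],"yaw": -85.5,"jaw": 255},
  ],
  force=10,
)

```text
time_s: 1.35
eef_pos: [0.4039, 0.164, 0.1393]
eef_rot: [3.139, 0.125, -0.001]
contact_force: [0.2, -0.1, 0.6]
width: 0.006
finger_force: 0.0
```

```bash
python3 - <<'E'
from h import *
P=[]
for n in("scene","side"):
    p,d,m=snap(n); np.savez(n+"1.npz",p=p,d=d,**{k:np.array(v) for k,v in m.items()})
    c=(200,120,400,260) if n=="scene" else (210,70,410,240)
    P.append(cv2.resize(p[c[1]:c[3],c[0]:c[2],::-1],(400,300)))
    C=cloud(d,m); ok=d>0
    for x0 in np.arange(.66,.9,.04):
        s=ok&(C[...,0]>x0)&(C[...,0]<x0+.04)&(C[...,1]>.06)&(C[...,1]<.3)&(C[...,2]<.7); print(n,round(x0,2),s.sum(),C[s][:,2].max().round(3) if s.any() else "")
cv2.imwrite("pics/a.png",np.hstack(P))
E
```

```text
scene 0.66 396 0.115
scene 0.7 1221 0.152
scene 0.74 614 0.152
scene 0.78 138 0.115
scene 0.82 9912 0.572
scene 0.86 0 
side 0.66 573 0.111
side 0.7 979 0.124
side 0.74 482 0.128
side 0.78 140 0.111
side 0.82 6932 0.594
side 0.86 0
```

View pics/a.png

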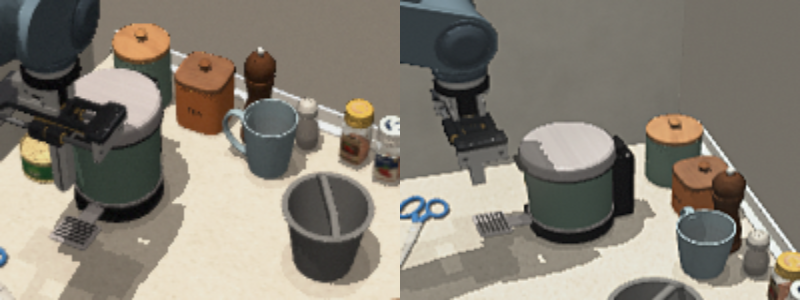

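Fingertips hang over the pedal in both crops (pedal at (75,225) left, (493,222) right). The canisters behind the bin are ≤152 mm high and the wall is at x≈0.83.

Call:
move_arm(
  plan=[
    {"translation": [0,0,-25],"yaw": 0,"jaw": 255},
    {"translation": [0,0,-50],"yaw": 0,"jaw": 255},
    {"translation": [0,0,-70],"yaw": 0,"jaw": 255},
    {"translation": [0,0,-80],"yaw": 0,"jaw": 255},
    {"translation": [0,0,-83],"yaw": 0,"jaw": 255},
    {"translation": [0,0,-85],"yaw": 0,"jaw": 255},
    {"translation": [0,0,-87],"yaw": 0,"jaw": 255},
    {"translation": [0,0,-89],"yaw": 0,"jaw": 255},
    {"translation": [0,0,-90.5],"yaw": 0,"jaw": 255},
    {"translation": [0,0,-92],"yaw": 0,"jaw": 255},
    {"translation": [0,0,-93.5],"yaw": 0,"jaw": 255},
    {"translation": [0,0,-95],"yaw": 0,"jaw": 255},
    {"translation": [0,0,-96.5],"yaw": 0,"jaw": 255},
    {"translation": [0,0,-98],"yaw": 0,"jaw": 255},
    {"translation": [0,0,-99.5],"yaw": 0,"jaw": 255},
    {"translation": [0,0,-101],"yaw": 0,"jaw": 255},
    {"translation": [0,0,-102],"yaw": 0,"jaw": 255},
    {"translation": [0,0,-103],"yaw": 0,"jaw": 255},
  ],
)

```text
time_s: 2.95
eef_pos: [0.4038, 0.164, 0.0371]
eef_rot: [3.139, 0.124, -0.002]
contact_force: [-3.1, -0.4, 6.8]
width: 0.006
finger_force: 3.0
```

Call:
move_arm(
  plan=[
    {"translation": [0,0,-1.5],"yaw": 0,"jaw": 255},
    {"translation": [0,0,-3],"yaw": 0,"jaw": 255},
    {"translation": [0,0,-4.5],"yaw": 0,"jaw": 255},
    {"translation": [0,0,-6],"yaw": 0,"jaw": 255},
    {"translation": [0,0,-7],"yaw": 0,"jaw": 255},
    {"translation": [0,0,-8],"yaw": 0,"jaw": 255},
    {"translation": [0,0,-8],"yaw": 0,"jaw": 255},
  ],
)

```text
time_s: 3.53
eef_pos: [0.4038, 0.164, 0.0288]
eef_rot: [3.139, 0.124, -0.001]
contact_force: [-2.4, 0.1, 2.2]
width: 0.006
finger_force: 1.6
```

Call:
move_arm(
  plan=[
    {"translation": [0,0,-1],"yaw": 0,"jaw": 255},
    {"translation": [0,0,-2],"yaw": 0,"jaw": 255},
    {"translation": [0,0,-2.5],"yaw": 0,"jaw": 255},
    {"translation": [0,0,-2.5],"yaw": 0,"jaw": 255},
  ],
)

```text
time_s: 3.87
eef_pos: [0.404, 0.1641, 0.0272]
eef_rot: [3.139, 0.124, -0.003]
contact_force: [-7.3, -0.8, 17.0]
width: 0.007
finger_force: 8.6
```

Call:
move_arm(
  plan=[
    {"translation": [0,0,-0.5],"yaw": 0,"jaw": 255},
    {"translation": [0,0,-0.5],"yaw": 0,"jaw": 255},
    {"translation": [0,0,-0.5],"yaw": 0,"jaw": 255},
    {"translation": [0,0,-0.5],"yaw": 0,"jaw": 255},
    {"translation": [0,0,-0.5],"yaw": 0,"jaw": 255},
    {"translation": [0,0,-0.5],"yaw": 0,"jaw": 255},
    {"translation": [0,0,-0.5],"yaw": 0,"jaw": 255},
    {"translation": [0,0,-0.5],"yaw": 0,"jaw": 255},
  ],
)

```text
time_s: 4.53
eef_pos: [0.4041, 0.1641, 0.0271]
eef_rot: [3.139, 0.124, -0.003]
contact_force: [-9.1, -1.7, 20.8]
width: 0.01
finger_force: 10.7
```

```bash
python3 - <<'E'
from h import *
p,d,m=snap("side"); C=cloud(d,m); o=robot.observe(); print(o["contact_force"],o["eef_pos"])
s=(d>0)&(C[...,0]>.58)&(C[...,0]<.76)&(abs(C[...,1]-.18)<.07)&(C[...,2]>.24)&(C[...,2]<.36)
Q=C[s]; print(len(Q),Q.mean(0),Q.min(0),Q.max(0))
E
```

```text
[-9.87806308 -1.69730602 20.51391921] [0.40406785 0.16409807 0.02715711]
374 [0.68189739 0.17356857 0.26841201] [0.65786112 0.11317644 0.24003297] [0.70023194 0.24940006 0.3020893 ]
```

Call:
move_arm(
  plan=[
    {"translation": [0,0,2],"yaw": 0,"jaw": 255},
    {"translation": [0,0,5],"yaw": 0,"jaw": 255},
    {"translation": [0,0,9],"yaw": 0,"jaw": 255},
    {"translation": [0,0,14],"yaw": 0,"jaw": 255},
    {"translation": [0,0,20],"yaw": 0,"jaw": 255},
    {"translation": [0,0,30],"yaw": 0,"jaw": 255},
    {"translation": [0,0,55],"yaw": 0,"jaw": 200},
    {"translation": [0,0,90],"yaw": 0,"jaw": 133},
    {"translation": [0,-15,125],"yaw": 0,"jaw": 133},
    {"translation": [10,-45,155],"yaw": 4,"jaw": 133},
    {"translation": [28,-80,175],"yaw": 8,"jaw": 133},
    {"translation": [48,-115,185],"yaw": 12,"jaw": 133},
    {"translation": [68,-150,190],"yaw": 16,"jaw": 133},
    {"translation": [90,-185,190],"yaw": 20,"jaw": 133},
    {"translation": [112,-220,190],"yaw": 24,"jaw": 133},
    {"translation": [132,-255,190],"yaw": 28,"jaw": 133},
    {"translation": [150,-290,190],"yaw": 31,"jaw": 133},
    {"translation": [162,-315,190],"yaw": 31.5,"jaw": 133},
    {"translation": [168,-325.5,190],"yaw": 31.5,"jaw": 133},
    {"translation": [168,-325.5,190],"yaw": 31.5,"jaw": 133},
  ],
)

```text
time_s: 6.25
eef_pos: [0.5725, -0.1634, 0.2157]
eef_rot: [2.989, 0.966, 0.0]
contact_force: [-0.0, -1.0, 0.0]
width: 0.481
finger_force: 0.0
```

```bash
python3 - <<'E'
from h import *
o=robot.observe();print(o["eef_pos"],o["eef_rot"],o["width"])
P=[]
for n in("wrist","side","scene"):
    p,d,m=snap(n); np.savez(n+"2.npz",p=p,d=d,**{k:np.array(v) for k,v in m.items()}); P.append(cv2.resize(p[...,::-1],(400,250)))
    C=cloud(d,m); ok=d>0
    s=ok&(abs(C[...,0]-.572)<.06)&(abs(C[...,1]+.162)<.06)&(C[...,2]>.116)&(C[...,2]<.132)
    if s.sum()>20: Q=C[s]; print(n,len(Q),Q.mean(0).round(4),cv2.minAreaRect(Q[:,:2].astype(np.float32)))
    if n!="wrist":
        s=ok&(C[...,0]>.58)&(C[...,0]<.76)&(abs(C[...,1]-.18)<.07)&(C[...,2]>.24)&(C[...,2]<.36);Q=C[s]; print("lid",len(Q),Q.mean(0).round(3),Q.max(0).round(3))
        s=ok&(np.hypot(C[...,0]-.542,C[...,1]-.175)<.085)&(C[...,2]>.133)&(C[...,2]<.147);Q=C[s]; print("rim",len(Q),np.round(cv2.minEnclosingCircle(Q[:,:2].astype(np.float32))[0],4),cv2.minEnclosingCircle(Q[:,:2].astype(np.float32))[1])
cv2.imwrite("pics/b.png",np.vstack([np.hstack(P[:2]),np.hstack([P[2],P[2]*0])]))
E
```

```text
[ 0.57247836 -0.16343169  0.21568851] [2.98901401e+00 9.66299968e-01 1.07230417e-04] 0.48087145787321034
wrist 1171 [ 0.5761 -0.1583  0.1219] ((0.5732846260070801, -0.1602943390607834), (0.09292905777692795, 0.011976635083556175), 36.633087158203125)
side 128 [ 0.5708 -0.1651  0.12  ] ((0.5721497535705566, -0.16346052289009094), (0.08646054565906525, 0.011282853782176971), 36.31673812866211)<stdin>:10: RuntimeWarning: Mean of empty slice.
  ret = um.true_divide(
Traceback (most recent call last):
ValueError: zero-size array to reduction operation maximum which has no identity
```

```bash
python3 - <<'E'
from h import *
P=[]
for n in("scene","side"):
    p,d,m=snap(n); P.append(cv2.resize(p[...,::-1],(400,250)))
cv2.imwrite("pics/b.png",np.hstack(P))
E
```

```text
(no output)
```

View pics/b.png

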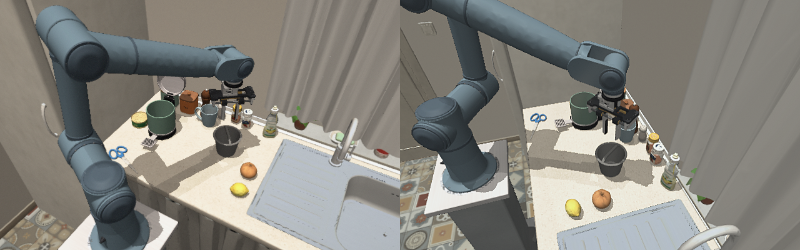

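Lid stands open behind the bin (scene crop (173,88)), mouth visible at (162,108); the gripper is above the bucket. Now the bar offset along its width and the bin's rim centre.

```bash
python3 - <<'E'
from h import *
for n in("scene","side"):
    p,d,m=snap(n); C=cloud(d,m); ok=d>0
    s=ok&(np.hypot(C[...,0]-.542,C[...,1]-.175)<.08)&(C[...,2]>.131)&(C[...,2]<.15);Q=C[s]; Q=Q[Q[:,0]<.61]
    A=np.c_[2*Q[:,:2],np.ones(len(Q))]; c=np.linalg.lstsq(A,(Q[:,:2]**2).sum(1),rcond=None)[0]
    print(n,len(Q),Q[:,2].mean(),c[:2].round(4),np.sqrt(c[2]+c[0]**2+c[1]**2).round(4),cv2.minEnclosingCircle(Q[:,:2].astype(np.float32)))
o=robot.observe(); m=robot.camera_model("wrist"); p,d=robot.snapshot("wrist"); C=cloud(d,m)
s=(abs(C[...,0]-.572)<.08)&(abs(C[...,1]+.162)<.08)&(C[...,2]>.095)&(C[...,2]<.112)&(d>0); Q=C[s]
print("bucket rim",len(Q),Q[:,2].mean(),cv2.minEnclosingCircle(Q[:,:2].astype(np.float32)))
E
```

```text
scene 353 0.1378488550117387 [0.5427 0.1782] 0.0651 ((0.5420604348182678, 0.1797267496585846), 0.07107637077569962)
side 194 0.13541255847811387 [0.5426 0.1742] 0.0652 ((0.5430002808570862, 0.17444512248039246), 0.07140729576349258)
bucket rim 3845 0.10348145544572686 ((0.5733977556228638, -0.16019386053085327), 0.06551394611597061)
```

Call:
move_arm(
  plan=[
    {"translation": [1,1,-25],"yaw": 0,"jaw": 133},
    {"translation": [1.5,1.5,-50],"yaw": 0,"jaw": 133},
    {"translation": [1.5,1.5,-70],"yaw": 0,"jaw": 133},
    {"translation": [1.5,1.5,-80],"yaw": 0,"jaw": 133},
    {"translation": [1.5,1.5,-80],"yaw": 0,"jaw": 133},
    {"translation": [1.5,1.5,-80],"yaw": 0,"jaw": 133},
  ],
)

```text
time_s: 7.1
eef_pos: [0.5736, -0.1597, 0.1358]
eef_rot: [-2.988, -0.971, 0.0]
contact_force: [-0.8, -0.7, 0.4]
width: 0.481
finger_force: 0.0
```

Call:
move_arm(
  plan=[
    {"translation": [0,0,-10],"yaw": 0,"jaw": 133},
    {"translation": [0,0,-19],"yaw": 0,"jaw": 133},
    {"translation": [0,0,-25],"yaw": 0,"jaw": 133},
    {"translation": [0,0,-25],"yaw": 0,"jaw": 160},
    {"translation": [0,0,-25],"yaw": 0,"jaw": 190},
    {"translation": [0,0,-25],"yaw": 0,"jaw": 210},
    {"translation": [0,0,-25],"yaw": 0,"jaw": 225},
    {"translation": [0,0,-25],"yaw": 0,"jaw": 240},
    {"translation": [0,0,-25],"yaw": 0,"jaw": 255},
    {"translation": [0,0,-25],"yaw": 0,"jaw": 255},
    {"translation": [0,0,-25],"yaw": 0,"jaw": 255},
    {"translation": [0,0,-25],"yaw": 0,"jaw": 255},
  ],
  force=20,
)

```text
time_s: 8.1
eef_pos: [0.5737, -0.16, 0.1108]
eef_rot: [2.988, 0.971, 0.001]
contact_force: [0.3, -0.0, 2.0]
width: 0.127
finger_force: 20.0
```

Call:
move_arm(
  plan=[
    {"translation": [0,0,3],"yaw": 0,"jaw": 255},
    {"translation": [0,0,8],"yaw": 0,"jaw": 255},
    {"translation": [0,0,15],"yaw": 0,"jaw": 255},
    {"translation": [0,0,25],"yaw": 0,"jaw": 255},
    {"translation": [0,0,38],"yaw": 0,"jaw": 255},
    {"translation": [0,0,53],"yaw": 0,"jaw": 255},
    {"translation": [0,0,68],"yaw": 0,"jaw": 255},
    {"translation": [0,0,83],"yaw": 0,"jaw": 255},
    {"translation": [0,0,98],"yaw": 0,"jaw": 255},
    {"translation": [0,0,113],"yaw": 0,"jaw": 255},
    {"translation": [0,0,128],"yaw": 0,"jaw": 255},
    {"translation": [0,0,143],"yaw": 0,"jaw": 255},
    {"translation": [0,0,158],"yaw": 0,"jaw": 255},
    {"translation": [0,0,170],"yaw": 0,"jaw": 255},
    {"translation": [0,0,180],"yaw": 0,"jaw": 255},
    {"translation": [0,0,186],"yaw": 0,"jaw": 255},
    {"translation": [0,0,190],"yaw": 0,"jaw": 255},
    {"translation": [0,0,190],"yaw": 0,"jaw": 255},
  ],
)

```text
time_s: 9.6
eef_pos: [0.5737, -0.1601, 0.3012]
eef_rot: [2.987, 0.971, 0.001]
contact_force: [0.2, -0.4, -2.5]
width: 0.127
finger_force: 20.0
```

Call:
move_arm(
  plan=[
    {"translation": [-1,5,0],"yaw": -1,"jaw": 255},
    {"translation": [-2,15,0],"yaw": -2,"jaw": 255},
    {"translation": [-3,30,0],"yaw": -4,"jaw": 255},
    {"translation": [-5,50,0],"yaw": -6,"jaw": 255},
    {"translation": [-7,72,0],"yaw": -8,"jaw": 255},
    {"translation": [-9,95,0],"yaw": -10,"jaw": 255},
    {"translation": [-11,118,0],"yaw": -12,"jaw": 255},
    {"translation": [-13,141,0],"yaw": -14,"jaw": 255},
    {"translation": [-15,164,0],"yaw": -16,"jaw": 255},
    {"translation": [-17,187,0],"yaw": -18,"jaw": 255},
    {"translation": [-19,210,0],"yaw": -20,"jaw": 255},
    {"translation": [-21,233,0],"yaw": -22,"jaw": 255},
    {"translation": [-23,256,0],"yaw": -24,"jaw": 255},
    {"translation": [-25,278,0],"yaw": -26,"jaw": 255},
    {"translation": [-27,298,0],"yaw": -28,"jaw": 255},
    {"translation": [-29,315,0],"yaw": -30,"jaw": 255},
    {"translation": [-30,327,0],"yaw": -31,"jaw": 255},
    {"translation": [-31,333,0],"yaw": -31.5,"jaw": 255},
    {"translation": [-31,336,0],"yaw": -31.5,"jaw": 255},
    {"translation": [-31,336,0],"yaw": -31.5,"jaw": 255},
  ],
)

```text
time_s: 11.27
eef_pos: [0.5422, 0.1763, 0.2998]
eef_rot: [3.139, 0.124, -0.002]
contact_force: [0.6, -0.4, -2.3]
width: 0.126
finger_force: 20.0
```

```bash
python3 - <<'E'
from h import *
print(robot.observe()["eef_pos"],robot.observe()["contact_force"])
P=[]
def fit(Q):
    A=np.c_[2*Q[:,:2],np.ones(len(Q))]; c=np.linalg.lstsq(A,(Q[:,:2]**2).sum(1),rcond=None)[0]
    return c[:2].round(4),np.sqrt(c[2]+c[0]**2+c[1]**2).round(4),cv2.minEnclosingCircle(Q[:,:2].astype(np.float32))
for n in("scene","side","wrist"):
    p,d,m=snap(n); C=cloud(d,m); ok=d>0; P.append(cv2.resize(p[...,::-1],(400,250)))
    r=np.hypot(C[...,0]-.5425,C[...,1]-.1757)
    for nm,lo,hi in(("binrim",.131,.15),("buckrim",.285,.302)):
        s=ok&(r<.08)&(C[...,2]>lo)&(C[...,2]<hi)&(C[...,0]<.612)
        if s.sum()>30: Q=C[s]; print(n,nm,len(Q),Q[:,2].mean().round(4),*fit(Q))
cv2.imwrite("pics/c.png",np.vstack([np.hstack(P[:2]),np.hstack([P[2],P[2]*0])]))
E
```

```text
[0.54215148 0.17626761 0.29982987] [ 0.64477136 -0.40401129 -2.30077891]
scene binrim 266 0.1381 [0.5427 0.1778] 0.0649 ((0.541651725769043, 0.17809194326400757), 0.06997371464967728)
scene buckrim 393 0.2931 [0.5422 0.1766] 0.0577 ((0.5419256091117859, 0.17802739143371582), 0.06737475842237473)
side binrim 205 0.1357 [0.5427 0.1738] 0.065 ((0.5429799556732178, 0.17489637434482574), 0.07108404487371445)
side buckrim 385 0.2924 [0.5417 0.1724] 0.0561 ((0.5421900153160095, 0.17333634197711945), 0.06849592924118042)
wrist binrim 502 0.1395 [0.5514 0.1782] 0.0584 ((0.5859497785568237, 0.1813110113143921), 0.05220682546496391)
wrist buckrim 6902 0.2932 [0.5459 0.175 ] 0.0571 ((0.542232096195221, 0.17464952170848846), 0.06578607857227325)
```

View pics/c.png

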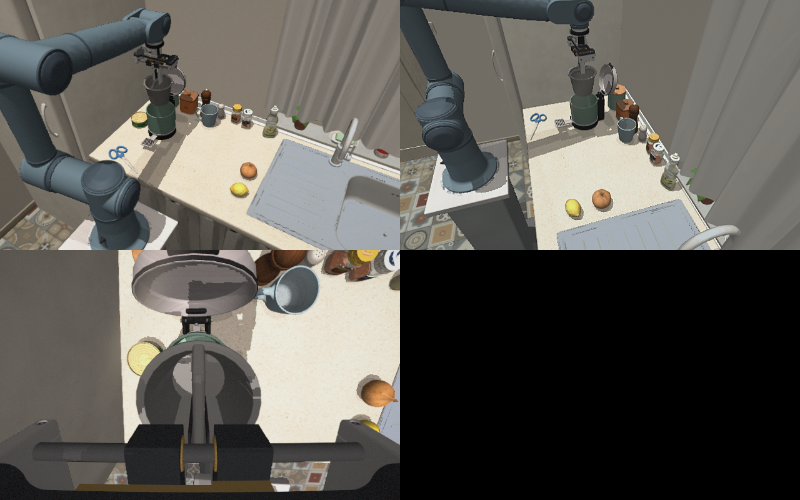

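Lid open, bucket hanging upright centred over the mouth (scene crop (160,85), mouth (160,105)); same-camera circles agree within 1.5 mm.

Call:
move_arm(
  plan=[
    {"translation": [0,0.5,-4],"yaw": 0,"jaw": 255},
    {"translation": [0,0.5,-12],"yaw": 0,"jaw": 255},
    {"translation": [0,0.5,-22],"yaw": 0,"jaw": 255},
    {"translation": [0,0.5,-33],"yaw": 0,"jaw": 255},
    {"translation": [0,0.5,-44],"yaw": 0,"jaw": 255},
    {"translation": [0,0.5,-55],"yaw": 0,"jaw": 255},
    {"translation": [0,0.5,-66],"yaw": 0,"jaw": 255},
    {"translation": [0,0.5,-77],"yaw": 0,"jaw": 255},
    {"translation": [0,0.5,-87],"yaw": 0,"jaw": 255},
    {"translation": [0,0.5,-96],"yaw": 0,"jaw": 255},
    {"translation": [0,0.5,-104],"yaw": 0,"jaw": 255},
    {"translation": [0,0.5,-111],"yaw": 0,"jaw": 255},
    {"translation": [0,0.5,-117],"yaw": 0,"jaw": 255},
    {"translation": [0,0.5,-122],"yaw": 0,"jaw": 255},
    {"translation": [0,0.5,-127],"yaw": 0,"jaw": 255},
    {"translation": [0,0.5,-131],"yaw": 0,"jaw": 255},
    {"translation": [0,0.5,-134],"yaw": 0,"jaw": 255},
    {"translation": [0,0.5,-136],"yaw": 0,"jaw": 255},
    {"translation": [0,0.5,-138],"yaw": 0,"jaw": 255},
    {"translation": [0,0.5,-138],"yaw": 0,"jaw": 255},
  ],
)

```text
time_s: 13.08
eef_pos: [0.5424, 0.1765, 0.1622]
eef_rot: [3.139, 0.123, -0.001]
contact_force: [0.2, 0.9, -1.6]
width: 0.126
finger_force: 20.0
```

Call:
move_arm(
  plan=[
    {"translation": [0,0,-1.5],"yaw": 0,"jaw": 255},
    {"translation": [0,0,-3],"yaw": 0,"jaw": 255},
    {"translation": [0,0,-4.5],"yaw": 0,"jaw": 255},
    {"translation": [0,0,-6],"yaw": 0,"jaw": 255},
    {"translation": [0,0,-7],"yaw": 0,"jaw": 255},
    {"translation": [0,0,-8],"yaw": 0,"jaw": 255},
    {"translation": [0,0,-9],"yaw": 0,"jaw": 255},
    {"translation": [0,0,-9.5],"yaw": 0,"jaw": 255},
    {"translation": [0,0,-9.5],"yaw": 0,"jaw": 255},
  ],
)

```text
time_s: 13.83
eef_pos: [0.5424, 0.1765, 0.1528]
eef_rot: [3.139, 0.123, -0.0]
contact_force: [-0.2, -0.5, -2.0]
width: 0.125
finger_force: 20.0
```

Call:
move_arm(
  plan=[
    {"translation": [0,0,-0.5],"yaw": 0,"jaw": 255},
    {"translation": [0,0,-1],"yaw": 0,"jaw": 255},
    {"translation": [0,0,-1.5],"yaw": 0,"jaw": 255},
    {"translation": [0,0,-2],"yaw": 0,"jaw": 255},
    {"translation": [0,0,-2],"yaw": 0,"jaw": 255},
  ],
)

```text
time_s: 14.25
eef_pos: [0.5425, 0.1765, 0.1509]
eef_rot: [3.139, 0.123, 0.0]
contact_force: [-0.4, 0.0, -1.2]
width: 0.127
finger_force: 20.0
```

Call:
move_arm(
  plan=[
    {"translation": [0,0,-0.4],"yaw": 0,"jaw": 255},
    {"translation": [0,0,-0.7],"yaw": 0,"jaw": 255},
    {"translation": [0,0,-0.7],"yaw": 0,"jaw": 255},
  ],
)

```text
time_s: 14.5
eef_pos: [0.5426, 0.1765, 0.1508]
eef_rot: [3.139, 0.123, 0.0]
contact_force: [-1.8, 0.5, 1.3]
width: 0.126
finger_force: 20.0
```

Call:
move_arm(
  plan=[
    {"translation": [0,0,0],"yaw": 0,"jaw": 225},
    {"translation": [0,0,0],"yaw": 0,"jaw": 205},
    {"translation": [0,0,0],"yaw": 0,"jaw": 180},
    {"translation": [0,0,0],"yaw": 0,"jaw": 150},
    {"translation": [0,0,0],"yaw": 0,"jaw": 140},
    {"translation": [0,0,0],"yaw": 0,"jaw": 140},
    {"translation": [0,0,5],"yaw": 0,"jaw": 140},
    {"translation": [0,0,12],"yaw": 0,"jaw": 140},
    {"translation": [0,0,20],"yaw": 0,"jaw": 140},
    {"translation": [0,0,30],"yaw": 0,"jaw": 140},
    {"translation": [0,0,50],"yaw": 0,"jaw": 140},
    {"translation": [0,0,75],"yaw": 0,"jaw": 140},
    {"translation": [0,0,100],"yaw": 0,"jaw": 140},
    {"translation": [0,0,125],"yaw": 0,"jaw": 200},
    {"translation": [0,0,150],"yaw": 0,"jaw": 255},
    {"translation": [0,0,175],"yaw": 0,"jaw": 255},
    {"translation": [0,0,200],"yaw": 0,"jaw": 255},
    {"translation": [0,0,215],"yaw": 0,"jaw": 255},
    {"translation": [0,0,220],"yaw": 0,"jaw": 255},
    {"translation": [0,0,220],"yaw": 0,"jaw": 255},
  ],
)

```text
time_s: 16.17
eef_pos: [0.5431, 0.1766, 0.3728]
eef_rot: [-3.139, -0.123, -0.007]
contact_force: [-0.2, -0.4, 0.2]
width: 0.012
finger_force: 0.0
```

```bash
python3 - <<'E'
from h import *
o=robot.observe();print(o["eef_pos"],o["contact_force"],o["width"])
p,d,m=snap("wrist"); C=cloud(d,m); ok=d>0; cv2.imwrite("pics/d.png",p[...,::-1])
s=ok&(np.hypot(C[...,0]-.5425,C[...,1]-.1757)<.068)&(C[...,2]>.135)&(C[...,2]<.15);Q=C[s]
A=np.c_[Q[:,:2]-Q[:,:2].mean(0),np.ones(len(Q))]; print("rim",len(Q),np.linalg.lstsq(A,Q[:,2],rcond=None)[0],cv2.minEnclosingCircle(Q[:,:2].astype(np.float32)))
s=ok&(C[...,0]>.6)&(abs(C[...,1]-.18)<.07)&(C[...,2]>.27)&(C[...,2]<.36);Q=C[s]; print("lid",len(Q),Q.min(0),Q.max(0))
E
```

```text
[0.54305178 0.17658277 0.37277753] [-0.15393416 -0.39083186  0.15171663] 0.012195123931542302
rim 2466 [ 0.0024408  -0.00411588  0.14308076] ((0.5431305170059204, 0.17652662098407745), 0.06775213778018951)
lid 3874 [0.66095503 0.13320929 0.27000643] [0.69904017 0.24581707 0.30310411]
```

View pics/d.png

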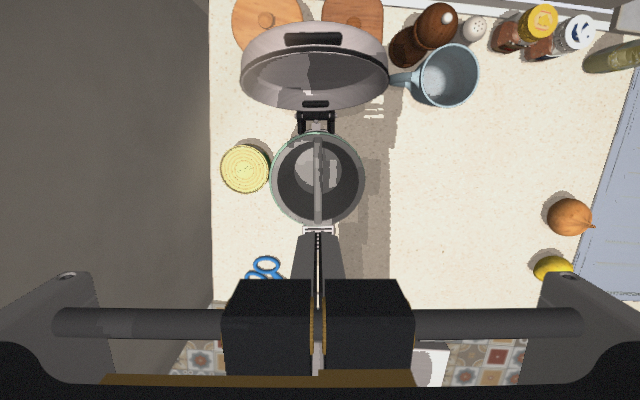

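Bucket sits centred in the bin with the rim level at z≈143 mm (image (318,178)), the lid is open behind it (315,65), and the bystanders are untouched. Now I go over and behind the lid.

Call:
move_arm(
  plan=[
    {"translation": [8,1,0],"yaw": 0,"jaw": 255},
    {"translation": [25,2,0],"yaw": 0,"jaw": 255},
    {"translation": [45,4,0],"yaw": 0,"jaw": 255},
    {"translation": [65,5,0],"yaw": 0,"jaw": 255},
    {"translation": [85,7,0],"yaw": 0,"jaw": 255},
    {"translation": [105,8,0],"yaw": 0,"jaw": 255},
    {"translation": [125,10,0],"yaw": 0,"jaw": 255},
    {"translation": [145,11,0],"yaw": 0,"jaw": 255},
    {"translation": [165,13,0],"yaw": 0,"jaw": 255},
    {"translation": [180,14,0],"yaw": 0,"jaw": 255},
    {"translation": [187,14,0],"yaw": 0,"jaw": 255},
    {"translation": [187,14,0],"yaw": 0,"jaw": 255},
    {"translation": [187,14,0],"yaw": 0,"jaw": 255},
  ],
)

```text
time_s: 17.3
eef_pos: [0.7293, 0.1905, 0.3687]
eef_rot: [3.139, 0.123, -0.004]
contact_force: [-0.7, 0.7, -0.5]
width: 0.006
finger_force: 0.0
```

```bash
python3 - <<'E'
from h import *
print(robot.observe()["eef_pos"],robot.camera_model("wrist")["eye"])
P=[]
for n,b in(("scene",(180,20,400,240)),("side",(220,0,420,220))):
    p,d,m=snap(n); P.append(cv2.resize(p[b[1]:b[3],b[0]:b[2],::-1],(400,400)))
cv2.imwrite("pics/e.png",np.hstack(P))
E
```

```text
[0.72925966 0.19046644 0.36865153] [0.80682624 0.19585351 0.53399751]
```

View pics/e.png

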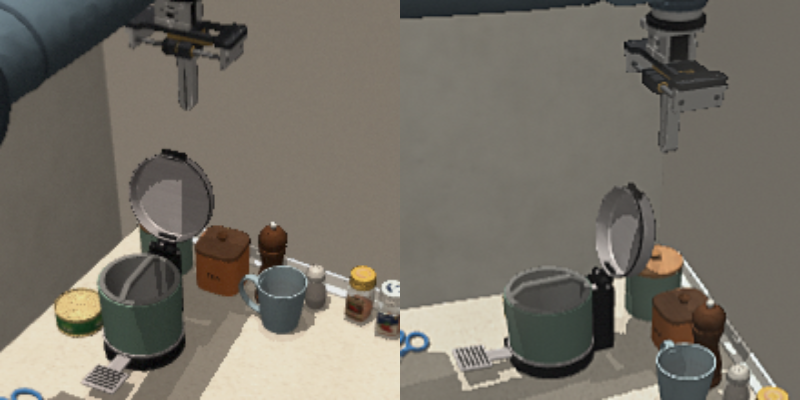

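Fingers are behind the lid's top (side crop: fingers (668,150), lid top (632,185)). Descending.

Call:
move_arm(
  plan=[
    {"translation": [0,0,-12],"yaw": 0,"jaw": 255},
    {"translation": [0,0,-30],"yaw": 0,"jaw": 255},
    {"translation": [0,0,-48],"yaw": 0,"jaw": 255},
    {"translation": [0,0,-66],"yaw": 0,"jaw": 255},
    {"translation": [0,0,-84],"yaw": 0,"jaw": 255},
    {"translation": [0,0,-102],"yaw": 0,"jaw": 255},
    {"translation": [0,0,-116],"yaw": 0,"jaw": 255},
    {"translation": [0,0,-123],"yaw": 0,"jaw": 255},
    {"translation": [0,0,-123],"yaw": 0,"jaw": 255},
  ],
)

```text
time_s: 18.15
eef_pos: [0.7282, 0.1904, 0.2446]
eef_rot: [3.139, 0.123, -0.006]
contact_force: [0.7, 0.1, -0.3]
width: 0.005
finger_force: 0.0
```

Call:
move_arm(
  plan=[
    {"translation": [-4,0,0],"yaw": 0,"jaw": 255},
    {"translation": [-9,-1,0],"yaw": 0,"jaw": 255},
    {"translation": [-14,-1,0],"yaw": 0,"jaw": 255},
    {"translation": [-19,-1.5,0],"yaw": 0,"jaw": 255},
    {"translation": [-24,-2,0],"yaw": 0,"jaw": 255},
    {"translation": [-29,-2,0],"yaw": 0,"jaw": 255},
    {"translation": [-34,-2.5,0],"yaw": 0,"jaw": 255},
    {"translation": [-39,-3,0],"yaw": 0,"jaw": 255},
    {"translation": [-44,-3.5,0],"yaw": 0,"jaw": 255},
    {"translation": [-49,-4,0],"yaw": 0,"jaw": 255},
    {"translation": [-54,-4,0],"yaw": 0,"jaw": 255},
    {"translation": [-59,-4.5,0],"yaw": 0,"jaw": 255},
    {"translation": [-64,-5,0],"yaw": 0,"jaw": 255},
  ],
)

```text
time_s: 19.23
eef_pos: [0.6651, 0.1855, 0.2473]
eef_rot: [-3.139, -0.123, -0.0]
contact_force: [-0.1, 0.0, 0.1]
width: 0.005
finger_force: 0.2
```

Call:
move_arm(
  plan=[
    {"translation": [-4,0,0],"yaw": 0,"jaw": 255},
    {"translation": [-8,-0.5,0],"yaw": 0,"jaw": 255},
    {"translation": [-12,-1,0],"yaw": 0,"jaw": 255},
    {"translation": [-16,-1,0],"yaw": 0,"jaw": 255},
    {"translation": [-20,-1.5,0],"yaw": 0,"jaw": 255},
    {"translation": [-24,-2,0],"yaw": 0,"jaw": 255},
    {"translation": [-28,-2,0],"yaw": 0,"jaw": 255},
    {"translation": [-32,-2.5,0],"yaw": 0,"jaw": 255},
    {"translation": [-36,-3,0],"yaw": 0,"jaw": 255},
    {"translation": [-40,-3,0],"yaw": 0,"jaw": 255},
    {"translation": [-40,-3,0],"yaw": 0,"jaw": 255},
    {"translation": [-40,-3,0],"yaw": 0,"jaw": 255},
    {"translation": [-40,-3,0],"yaw": 0,"jaw": 255},
  ],
)

```text
time_s: 20.32
eef_pos: [0.6256, 0.1825, 0.2473]
eef_rot: [-3.139, -0.123, -0.0]
contact_force: [0.0, -0.6, 0.1]
width: 0.007
finger_force: 0.0
```

```bash
cat > lid.py <<'E'
from h import *
o=robot.observe();print(o["time_s"],o["eef_pos"],o["contact_force"])
for n in("scene","side"):
    p,d,m=snap(n); C=cloud(d,m); ok=d>0
    r=np.hypot(C[...,0]-.5425,C[...,1]-.1757)
    s=ok&(r<.07)&(C[...,2]>.155)&(C[...,2]<.21); Q=C[s]; print(n,"lid pts",len(Q),np.percentile(Q[:,2],[2,50,98]).round(4) if len(Q) else "")
    if len(Q)>50:
        A=np.c_[Q[:,:2]-Q[:,:2].mean(0),np.ones(len(Q))]; print("tilt",np.linalg.lstsq(A,Q[:,2],rcond=None)[0].round(4),cv2.minEnclosingCircle(Q[:,:2].astype(np.float32)))
    cv2.imwrite(f"pics/{n}_l{int(o['time_s']*10)}.png",p[...,::-1])
E
python3 lid.py
```

```text
20.3167 [0.62557993 0.18251451 0.24732073] [ 0.01250729 -0.57630359  0.13364012]
scene lid pts 107 [0.1555 0.1623 0.1679]
tilt [-0.0052  0.1617  0.1618] ((0.5410686135292053, 0.17051637172698975), 0.04891986399888992)
side lid pts 93 [0.1556 0.1588 0.1701]
tilt [0.026  0.6958 0.1599] ((0.5545837879180908, 0.17768092453479767), 0.05764712765812874)
```

```bash
python3 - <<'E'
import cv2,numpy as np
a=cv2.imread("pics/scene_l203.png")[20:240,180:400];b=cv2.imread("pics/side_l203.png")[0:220,220:420]
cv2.imwrite("pics/f.png",np.hstack([cv2.resize(x,(400,400)) for x in(a,b)]))
E
```

```text
(no output)
```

View pics/f.png

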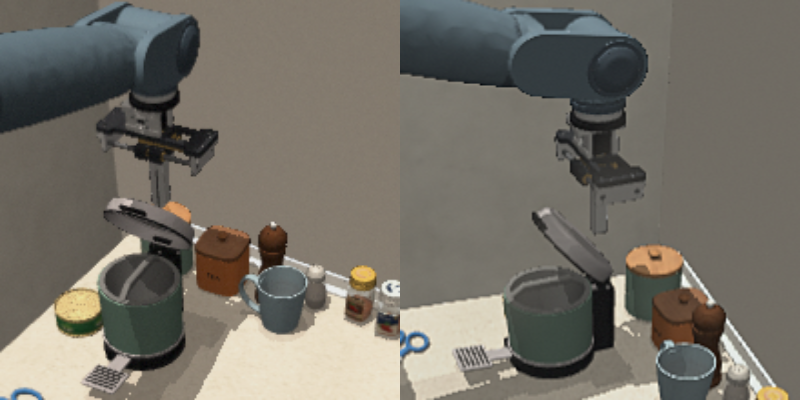

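The lid is caught mid-fall (side crop (570,240), clear of the fingers). I'll raise the arm a little and let it finish.

Call:
move_arm(
  plan=[
    {"translation": [0,0,10],"yaw": 0,"jaw": 255},
    {"translation": [0,0,30],"yaw": 0,"jaw": 255},
    {"translation": [0,0,50],"yaw": 0,"jaw": 255},
    {"translation": [0,0,70],"yaw": 0,"jaw": 255},
    {"translation": [0,0,90],"yaw": 0,"jaw": 255},
    {"translation": [0,0,100],"yaw": 0,"jaw": 255},
    {"translation": [0,0,100],"yaw": 0,"jaw": 255},
    {"translation": [0,0,100],"yaw": 0,"jaw": 255},
    {"translation": [0,0,100],"yaw": 0,"jaw": 255},
    {"translation": [0,0,100],"yaw": 0,"jaw": 255},
    {"translation": [0,0,100],"yaw": 0,"jaw": 255},
    {"translation": [0,0,100],"yaw": 0,"jaw": 255},
    {"translation": [0,0,100],"yaw": 0,"jaw": 255},
    {"translation": [0,0,100],"yaw": 0,"jaw": 255},
    {"translation": [0,0,100],"yaw": 0,"jaw": 255},
  ],
)

```text
time_s: 21.67
eef_pos: [0.6255, 0.1825, 0.3471]
eef_rot: [3.139, 0.123, -0.0]
contact_force: [-0.3, 0.0, -0.3]
width: 0.003
finger_force: 0.0
```

```bash
python3 lid.py; python3 - <<'E'
import cv2,numpy as np,glob
a=cv2.imread(sorted(glob.glob("pics/scene_l*"))[-1])[20:240,180:400];b=cv2.imread(sorted(glob.glob("pics/side_l*"))[-1])[0:220,220:420]
cv2.imwrite("pics/g.png",np.hstack([cv2.resize(x,(400,400)) for x in(a,b)]))
E
```

```text
21.6667 [0.6254843  0.18249    0.34713316] [-0.3087189   0.03015157 -0.30774187]
scene lid pts 1271 [0.1587 0.1705 0.1748]
tilt [0.0198 0.0278 0.17  ] ((0.542474627494812, 0.17569652199745178), 0.07001098990440369)
side lid pts 1015 [0.1631 0.1673 0.1703]
tilt [0.0041 0.0057 0.1672] ((0.5424792766571045, 0.17564789950847626), 0.06997569650411606)
```

View pics/g.png

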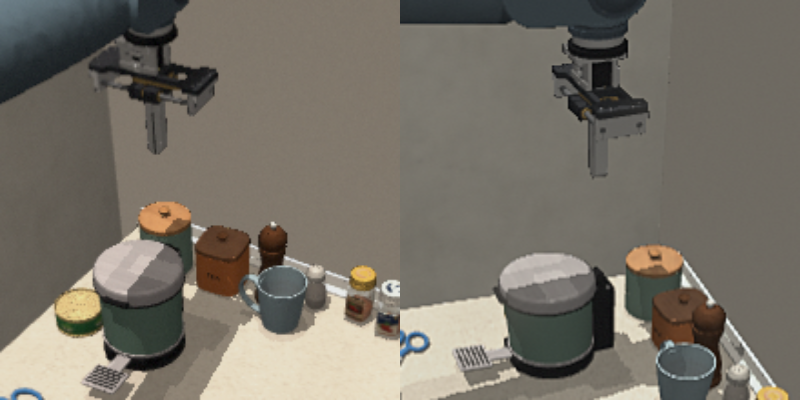

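The lid is shut and level (top at about 0.169 m, same as at the start), the pedal is up, the robot is clear, and the bystanders are in place.

```bash
python3 -c "
from plant import robot; print(robot.sign_off())"
```

```text
the job is handed in; nothing more can be done
None
```

The job is handed in: I opened the bin with its pedal, seated the bucket level and let it go, then shut the lid in 22 s; the mug, onion, lemon and fish tin were not touched.

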